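Unbolt the parts case and tip the sorted relays into it

TASK

Put the four relays away in the red parts case: draw its bolt fully back, raise the lid until it stands upright, then tip the sorting tray low over the open case so that all four relays slide in. Set the empty tray back down flat on the bench, leave the case open, and do not disturb the other things on the bench.

Things in the scene. Friction and masses are not known exactly. Their poses are not given: they have to be found in the camera images.
- case: flat red steel parts case, fixed to the bench, 200 (its x) x 240 (its y) x 85 tall, 4 mm walls and floor, one open compartment inside; origin centre of its underside, z up. Its front wall, with the bolt, is on its -x side (towards the robot), the lid's hinge along its +x side. The closed lid adds 10 mm: lid top 95 mm above the bench. With the lid open the case is open to the top, its rim 85 mm above the bench
- bolt (a joint): steel barrel bolt on the outside of the front wall, sliding along the case's y; value in m, 0 = fully shot, 0.040 = fully drawn against its stop; it slides towards the case's +y to unlock. Its 10 mm rod passes through a steel lug on the lid and keeps the lid shut until it is drawn more than 0.032; starts shot (0 to 0.006). It takes about 3 N to slide and stays where it is left
- bolt_knob (a point): centre of the top of the bolt's upright knob, moving with the bolt: a steel knob 16 across and 18 tall (its top is 132 above the bench) on a 9 mm stem, standing 14 mm in front (-x) of the case's front wall, free to be pushed sideways from above. At its -y side, from 17 mm beyond the knob's axis when fully shot, the lid's lug and straps reach up to 98 mm above the bench, so a finger beside the knob must stay above 102 mm
- lid (a joint): the hinged lid with a clear window, 200 x 240 x 8 mm; value in rad, 0 = shut, about 1.57 = upright, 1.75 = stop. Stiff hinge: it stays at any angle where it is left, and takes about 6 N at the handle to lift; with the bolt shot it lifts by no more than about 0.02 rad. The lug for the bolt, 16 wide, 30 to the -y side of the middle, reaches 25 out beyond the front edge and hooks 32 below the lid
- lid_hinge (a point): middle of the hinge line, on the case's far (+x) edge, 87 mm above the bench; the hinge axis runs along the case's y; the front edge of the lid swings up and away from the robot about it, so that with the lid upright its handle is on the far side and its inner face looks towards the robot
- lid_handle (a point): middle of the bar of the lid's bow handle, moving with the lid: a 10 mm round steel bar, 100 long along the case's y, standing 36 mm (centre) off the lid's top face and 20 mm in from its front edge; 180 mm from the hinge in the lid's plane, 131 mm above the bench when shut. 31 mm clear under the bar
- tray: loose aluminium sorting tray (scoop) lying flat, 180 g: pan 130 (its x) x 100 (its y), 3 mm floor, 18 mm walls on both long sides and at the -x end; the +x end is open, with no lip, for pouring. Origin centre of the pan's underside, z up. Smooth: relays start to slide at about 20 degrees and run off well at 40 degrees. It starts to the left or to the right of the case
- tray_grip (a point): middle of the grip of the tray's handle: a black bar 75 long that runs straight back (-x) from the pan's -x end, 16 wide (y) x 14 tall, its centre 30 mm above the tray's underside; this point is 95 mm behind the tray's origin
- tray_lip (a point): middle of the pan's open pouring edge, on its floor: 65 mm ahead (+x) of the tray's origin, 3 mm above its underside
- relay1_mid (a point): centre of a loose plug-in relay lying in the tray, pale clear cover on a black base with small brass pins, 35 x 27 x 22 mm, 20 g
- relay2_mid (a point): centre of a loose plug-in relay lying in the tray, pale clear cover on a black base with small brass pins, 35 x 27 x 22 mm, 20 g
- relay3_mid (a point): centre of a loose plug-in relay lying in the tray, pale clear cover on a black base with small brass pins, 35 x 27 x 22 mm, 20 g
- relay4_mid (a point): centre of a loose plug-in relay lying in the tray, pale clear cover on a black base with small brass pins, 35 x 27 x 22 mm, 20 g
- relay1: the relay of relay1_mid; origin centre of its underside, long side along its x
- relay2: the relay of relay2_mid; origin centre of its underside, long side along its x
- relay3: the relay of relay3_mid; origin centre of its underside, long side along its x
- relay4: the relay of relay4_mid; origin centre of its underside, long side along its x
- meter: bystander: black hand-held multimeter lying flat, 140 x 72 x 32 (origin centre of underside, long side along x)
- mug: bystander: white mug, 82 across, 95 tall (origin centre of underside)
- solder_spool: bystander: standing spool of solder, 60 across, 44 tall (origin centre of underside)
- screwdriver: bystander: screwdriver lying on the bench
- pen_tin: bystander: open tin with pens, 72 across, about 175 tall with the pens (origin centre of underside)
- mouse: bystander: computer mouse, 100 x 58 x 34 (origin centre of underside)
- tape_roll: bystander: roll of clear tape lying flat, 72 across, 18 tall (origin centre of underside)
Mind the look-alikes: they are no part of the job. Leave any turquoise look-alike of the relay2 alone.

How it is judged:
By the outcome, as a careful person would: the job done as asked, in the order asked, and still so for the second after the job is handed in, with the robot touching nothing.
It also fails if it takes over 72 s, if anything falls off the work surface, if the arm or the gripper's body presses on something with over 40 N, if the wrist force passes 120 N, or if a joint passes its speed limit or range.

ROBOT

A 6-joint arm with a two-finger parallel gripper is mounted at the origin on the work surface. World frame = base frame: x ahead of the robot, y to its left, z up, the work surface at z = 0. Lengths are in mm, angles in rad, forces in N, time in s.
With the tool pointing down it reaches from about 325 to 875 mm from the base axis. Payload 4.4 kg.
Tool frame: the origin (TCP) lies midway between the tips of the shut fingers; the grasp point (between the pads) lies 19 mm behind it; z points along the fingers, y is the line along which they close (so a half turn about z gives the same grasp; the last joint's range is limited). The gripper opens to 85 mm and grips with 20 to 120 N. Pads are 22 mm wide; open, the fingers measure 114 mm over their backs; the gripper's body (76 mm by 85 mm) begins 54 mm behind the grasp point. The pads swing forward as they close: fully open they stand 13 mm farther back than shut.
Start: joints at [-1.357, 0.207, 1.542, -0, 1.393, -0.15], TCP at [204.589, -537.374, 231.282] pointing down, gripper open.
Joint ranges: [-2.73, 2.73], [-0.86, 2.22], [0.23, 2.46], [-1.11, 4.25], [0.08, 2.63], [-2.82, 2.82]. Speed limits (rad/s): [2.79, 2.79, 3.14, 3.14, 3.14, 3.14].

INTERFACE

Orientations are given as a rotation vector (axis times angle).
In Python, from station import robot gives the robot as it stands. Calls block until the motion is done:
- robot.movep(position, orientation): joint-space move of the TCP to a pose.
- robot.move_linear(position, ori=None, feed=150, contact_N=None): straight line of the TCP; ori=None keeps the orientation; feed is the mean speed in mm/s. With contact_N (N) it stops when the force on the tool has changed by that much, and returns True; else False.
- robot.move_j(angles): joint-space move.
- robot.set_gripper(opening, squeeze=None): finger opening in mm; squeeze is the grip in N (None keeps the last); returns when the fingers have stopped.
- robot.hold(seconds).
- robot.solve_ik(position, orientation): joint angles nearest the present ones, or None.
- robot.grab_frame(name): name is "side" or "top"; returns the picture (480x640x3 uint8, blue, green, red); there is no depth.
- robot.camera_model(name): a dict with "camera_matrix" (3x3 intrinsics, pixels), "cam_to_world" (4x4, takes a point from camera to world coordinates). Camera axes: x right, y down, z forward; pixel columns grow to the right and rows downward; lengths in mm; the calibration is good to about 2 mm. A picture is of the moment at which its call begins. camera_model takes no time and is no camera call.
A pose or a line that the arm cannot do raises robot.MotionError and nothing moves.
- robot.job_done(): hands the job in; it is judged then, once.
Readings, each from a call of its own:
- robot.read_time_s(): time.
- robot.read_joints(): joint angles.
- robot.read_dq(): joint speeds.
- robot.read_joint_torque(): joint torques, N m.
- robot.read_tool_pos(): TCP position.
- robot.read_tcp_rot(): TCP orientation.
- robot.read_contact_force(): force on the tool from outside, world axes, zero at the start.
- robot.read_wrist_torque(): the same for the moment, N m.
- robot.read_opening(): finger opening in mm.
- robot.read_grasp_force(): force on a finger pad.
Only numpy, scipy, OpenCV 4.12 (cv2) and the standard library are available. Lean on these libraries where they do the work, as an engineer would, in place of code of your own. Each camera call takes 0.05 s, during which the arm holds its last target. There are 200 camera calls.

## Working session

There is one attempt and no reset: what is moved stays moved. The work goes in short steps, each a Python script; the robot and the scene stay as the last script left them, time stands still between calls to the robot, and variables do not carry over. Pictures are saved under pics/ and viewed, at most 10 in all, crops included, and the job is handed in when it is done.

```bash
mkdir -p pics; ls
python3 - <<'E'
from station import robot
import cv2
for n in("top","side"):
    cv2.imwrite(f"pics/{n}0.png",robot.grab_frame(n)); m=robot.camera_model(n); print(m["camera_matrix"],m["cam_to_world"])
print(robot.read_tcp_rot(),robot.read_time_s(),robot.read_opening())
E
```

```text
pics
[[435.43620584   0.         321.29140243]
 [  0.         435.43620584 237.5635269 ]
 [  0.           0.           1.        ]] [[-1.47903196e-02 -9.93463611e-01  1.13187011e-01  4.32548529e+02]
 [-9.99890541e-01  1.46510827e-02 -2.06192516e-03  3.78519255e+01]
 [ 3.90135361e-04 -1.13205118e-01 -9.93571562e-01  9.76196650e+02]
 [ 0.00000000e+00  0.00000000e+00  0.00000000e+00  1.00000000e+00]]
[[476.96380546   0.         320.21122796]
 [  0.         476.96380546 236.69713738]
 [  0.           0.           1.        ]] [[-9.92561382e-01 -5.81633205e-02  1.06952943e-01  4.43810338e+02]
 [-1.19975634e-01  6.16539511e-01 -7.78129089e-01  8.25271469e+02]
 [-2.06821437e-02 -7.85172631e-01 -6.18931490e-01  7.70904555e+02]
 [ 0.00000000e+00  0.00000000e+00  0.00000000e+00  1.00000000e+00]]
[-3.08765879e+00 -5.67936129e-01  1.00194202e-04] 0.1 85.4568378834321
```

View pics/top0.png

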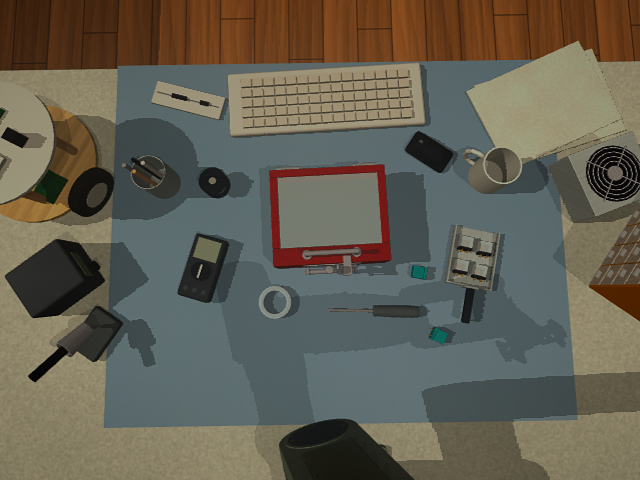

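View pics/side0.png

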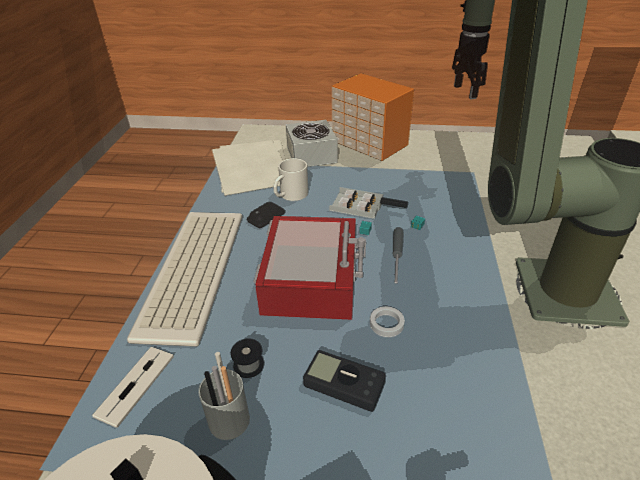

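The top view shows the case at about (330,215), with its bolt at (345,265). The tray with four pale relays is at (473,258), its handle pointing to (467,305). There are turquoise look-alikes at (421,271) and (439,334), which lie on the bench and don't fit the description. Next I'll enlarge the case front and the tray.

Run:
```python
import cv2,numpy as np
t=cv2.imread("pics/top0.png");s=cv2.imread("pics/side0.png")
a=cv2.resize(t[155:285,260:400],None,fx=4,fy=4,interpolation=2)   # 560x520
cv2.imwrite("pics/c1.png",a)
b=cv2.resize(t[215:330,400:520],None,fx=5,fy=5,interpolation=2)
cv2.imwrite("pics/c2.png",b)
```

```text
(no output)
```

View pics/c1.png

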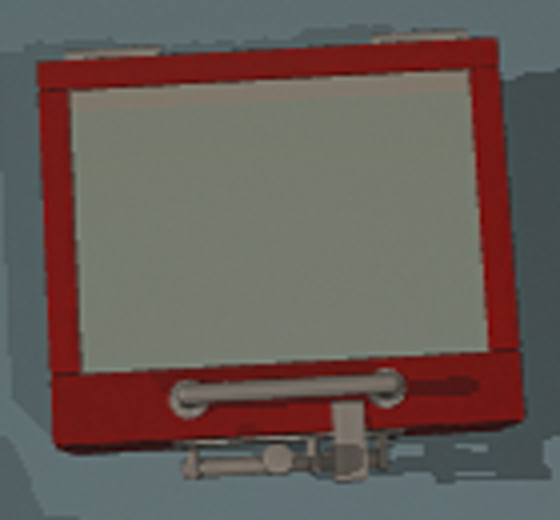

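View pics/c2.png

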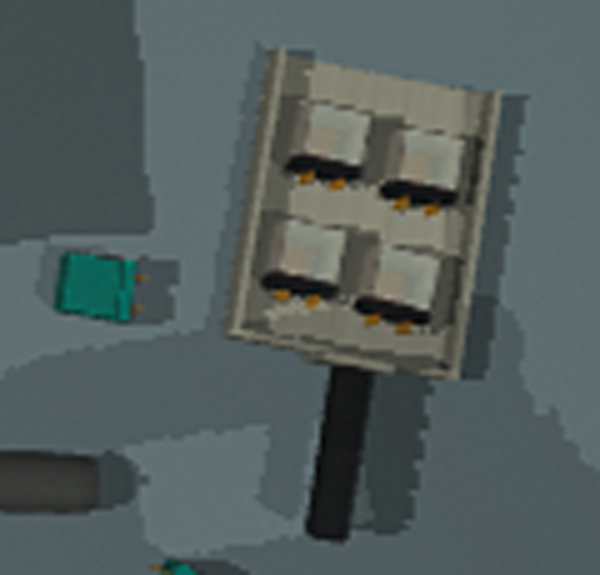

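c1 shows the lid's top corners at (38,62), (497,40), (522,417) and (54,443). The knob top is at (278,458), with the lug just right of it at (348,455), and the bar runs from (188,392) to (388,381). c2 shows four pale-covered relays with black bases and brass pins in the tray; these are the ones meant. The turquoise cube at (95,287) is outside the tray. The tray wall tops are at (277,50), (496,95), (457,375) and (232,333), and the handle runs from (350,368) to (327,535).

```bash
cat > h.py <<'E'
import numpy as np
from station import robot
from scipy.spatial.transform import Rotation as R
def bp(n,px,z):
    m=robot.camera_model(n);K=np.array(m["camera_matrix"]);T=np.array(m["cam_to_world"])
    d=T[:3,:3]@np.linalg.solve(K,[px[0],px[1],1]);o=T[:3,3]
    return (o+d*(z-o[2])/d[2])
def rv(M): return R.from_matrix(M).as_rotvec()
E
python3 - <<'E'
from h import *
def c1(u,v,z): return bp("top",((u+.5)/4+259.5,(v+.5)/4+154.5),z)
def c2(u,v,z): return bp("top",((u+.5)/5+399.5,(v+.5)/5+214.5),z)
np.set_printoptions(precision=1,suppress=True)
P=[c1(38,62,95),c1(497,40,95),c1(522,417,95),c1(54,443,95)]
print(np.array(P),np.mean(P,0))
for a,b in((0,1),(3,2),(1,2),(0,3)):
    d=P[b]-P[a];print(np.linalg.norm(d),np.degrees(np.arctan2(d[1],d[0])))
print("knob",c1(278,458,132),"bar",c1(188,392,131),c1(388,381,131),"lug",c1(333,455,98),c1(364,455,98))
Q=[c2(277,50,18),c2(496,95,18),c2(457,375,18),c2(232,333,18)]
print(np.array(Q),np.mean(Q,0))
for a,b in((0,1),(3,2),(1,2),(0,3)):
    d=Q[b]-Q[a];print(np.linalg.norm(d),np.degrees(np.arctan2(d[1],d[0])))
print("grip",c2(350,368,37),c2(327,535,37))
E
```

```text
[[ 675.2  142.1   95. ]
 [ 683.4  -96.2   95. ]
 [ 487.4 -102.8   95. ]
 [ 477.8  134.2   95. ]] [581.   19.4  95. ]
238.4028995546462 -88.02798501286661
237.189578499263 -87.66671712260454
196.11767840447948 -178.07868703384764
197.61590682834466 -177.72514987681248
knob [467.   21.9 132. ] bar [499.8  65.1 131. ] [503.7 -32.3 131. ] lug [469.5  -6.5  98. ] [469.3 -22.1  98. ]
[[ 566.3 -261.7   18. ]
 [ 544.7 -357.8   18. ]
 [ 421.8 -333.3   18. ]
 [ 441.5 -235.8   18. ]] [ 493.6 -297.2   18. ]
98.51726275559139 -102.64899748828482
99.45178850802031 -101.43128443806606
125.38027097396458 168.70326380248696
127.47528581630681 168.27101356529133
grip [ 425.7 -280.2   37. ] [ 355.4 -266.7   37. ]
```

```bash
cat >> h.py <<'E'
CY=np.radians(2.1); C=np.array([581.,19.4,0])
def case(x,y,z): return C+R.from_euler('z',CY).apply([x,y,z])
def ori(yaw,tilt=0,lat='y',s=1):
    """tool down; tilt>0 leans the fingertips back (-x of the yaw frame). lat='y': jaws close along y of the frame, 'x': along x"""
    F=R.from_euler('z',yaw)*R.from_euler('y',tilt)   # nose-down by tilt
    z=F.apply([0,0,-1]); y=s*F.apply([0,1,0] if lat=='y' else [1,0,0])
    return rv(np.c_[np.cross(y,z),y,z])
def atgrip(g,o,back=19): return np.array(g)-(-back)*R.from_rotvec(o).as_matrix()[:,2]
def lidpose(th,k,s=1,back=19):
    c,sn=np.cos(th),np.sin(th)
    o=ori(CY,k*th,'x',s); return atgrip(case(100-180*c+44*sn,0,87+180*sn+44*c),o,back),o
TY=np.radians(-11.3); TO=np.array([493.6,-297.2,0.])
def traypose(lip,yaw,tilt,s=1):
    F=R.from_euler('z',yaw)*R.from_euler('y',tilt)
    o=ori(yaw,tilt,'y',s); return atgrip(np.array(lip)+F.apply([-160,0,27]),o),o
E
python3 - <<'E'
from h import *
np.set_printoptions(precision=2,suppress=True)
def t(n,p,o): 
    q=robot.solve_ik(p,o);print(n,np.round(p),None if q is None else np.array(q))
for s in(1,-1):
    t("knob",case(-114,6.7,106),ori(CY,0,'y',s))
    t("tray",*traypose(TO+R.from_euler('z',TY).apply([65,0,3]),TY,0,s))
    for a in(0,.3,.8,.87): t(f"pour{a}",*traypose(case(-40,-10,100),CY,a,s))
    for k in(.3,.15,0): 
        for th in(0,.8,1.6): t(f"lid{k} {th}",*lidpose(th,k,s))
E
```

```text
knob [467.  22. 106.] [-0.14  0.13  1.92 -0.    1.1  -1.75]
tray [ 400. -279.   11.] [-0.79  0.33  1.91  0.    0.9  -2.16]
pour0 [382.   2. 108.] [-0.22 -0.06  2.11 -0.    1.09 -1.83]
pour0.3 [391.   2. 155.] [-0.17  0.11  1.85 -0.06  1.47 -1.76]
pour0.8 [436.   4. 220.] [-0.11  0.48  1.4  -0.12  2.05 -1.73]
pour0.87 [444.   4. 227.] [-0.11  0.54  1.34 -0.13  2.12 -1.73]
lid0.3 0 [501.  16. 112.] [-0.14  0.19  1.83 -0.    1.12 -0.18]
lid0.3 0.8 [583.  19. 228.] [-0.1   0.39  1.33 -0.03  1.66 -0.13]
lid0.3 1.6 [721.  25. 249.] [-0.07  0.9   0.56 -0.06  2.16 -0.12]
lid0.15 0 [501.  16. 112.] [-0.14  0.19  1.83 -0.    1.12 -0.18]
lid0.15 0.8 [585.  20. 228.] [-0.11  0.31  1.42 -0.02  1.53 -0.14]
lid0.15 1.6 [726.  25. 247.] [-0.07  0.7   0.83 -0.03  1.85 -0.11]
lid0 0 [501.  16. 112.] [-0.14  0.19  1.83 -0.    1.12 -0.18]
lid0 0.8 [587.  20. 228.] [-0.11  0.24  1.51 -0.    1.39 -0.15]
lid0 1.6 [730.  25. 247.] [-0.08  0.53  1.08 -0.    1.53 -0.12]
knob [467.  22. 106.] [-0.14  0.13  1.92 -0.    1.1   1.4 ]
tray [ 400. -279.   11.] [-0.79  0.33  1.91 -0.    0.9   0.98]
pour0 [382.   2. 108.] [-0.22 -0.06  2.11 -0.    1.09  1.31]
pour0.3 [391.   2. 155.] [-0.17  0.11  1.85 -0.06  1.47  1.38]
pour0.8 [436.   4. 220.] [-0.11  0.48  1.4  -0.12  2.05  1.41]
pour0.87 [444.   4. 227.] [-0.11  0.54  1.34 -0.13  2.12  1.41]
lid0.3 0 [501.  16. 112.] None
lid0.3 0.8 [583.  19. 228.] None
lid0.3 1.6 [721.  25. 249.] None
lid0.15 0 [501.  16. 112.] None
lid0.15 0.8 [585.  20. 228.] None
lid0.15 1.6 [726.  25. 247.] None
lid0 0 [501.  16. 112.] None
lid0 0.8 [587.  20. 228.] None
lid0 1.6 [730.  25. 247.] None
```

Run:
```python
from h import *
o=ori(CY,0,'y',-1)
robot.movep(case(-114,6.7,190),o)
robot.set_gripper(40,40)
robot.move_linear(case(-114,6.7,108),feed=120)
robot.set_gripper(0,40)
p0=np.array(robot.read_tool_pos());print(robot.read_opening(),robot.read_grasp_force(),robot.read_contact_force())
r=robot.move_linear(case(-114,6.7+43,108),feed=40,contact_N=14)
p=np.array(robot.read_tool_pos());print(r,p-p0,robot.read_contact_force(),robot.read_time_s())
robot.set_gripper(40)
print(robot.read_contact_force())
robot.move_linear(p+[0,0,80],feed=200)
import cv2
f=robot.grab_frame("top");cv2.imwrite("pics/t1.png",cv2.resize(f[200:300,250:410],None,fx=4,fy=4))
```

```text
14.280494084952123 39.0064537525177 [-0.4317321  -1.05762809  4.1220316 ]
True [-1.38579437 35.36263908  0.03884355] [ 0.47210096 -2.27375822  2.73393706] 4.9
[ 0.54453827  0.29452202 -0.21866926]
```

View pics/t1.png

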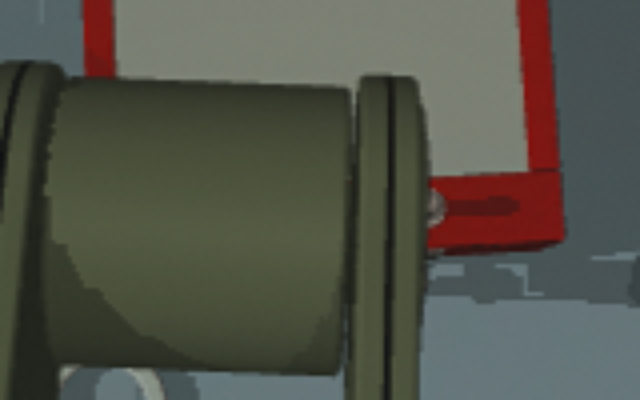

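The arm hides the bolt in this view. It travelled 35.4 mm and then met firm resistance, which fits reaching its stop. I'll go on to the lid and check the knob in the next pictures.

Run:
```python
from h import *
import cv2
p,o=lidpose(0,.25)
robot.movep(p+[0,0,70],o)
robot.move_linear(p,feed=120)
robot.set_gripper(0,50)
print(robot.read_opening(),robot.read_contact_force())
for i,th in enumerate(np.linspace(0,1.62,12)[1:]):
    p,o=lidpose(th,.25)
    if robot.move_linear(p,o,feed=80,contact_N=45): print("contact",th); break
    if i%3==0: print(round(th,2),robot.read_opening(),np.round(robot.read_contact_force(),1),robot.read_time_s())
    if i==0: 
        if np.linalg.norm(robot.read_contact_force())>35: print("stuck?");break
cv2.imwrite("pics/s2.png",robot.grab_frame("side"))
print(robot.read_contact_force(),robot.read_time_s())
```

```text
8.168588088570344 [-3.64730219 -0.64032957  5.62677156]
0.15 8.144477214008072 [-4.5 -0.3  3.1] 8.95
0.59 8.201024121788652 [-8.7 -0.8  6.4] 10.4
1.03 8.3099689628948 [-5.1 -0.2 11.9] 11.85
1.47 8.174578953102184 [0.3 0.5 7.9] 13.3
[1.79032549 0.43194873 8.60127808] 13.8333
```

View pics/s2.png

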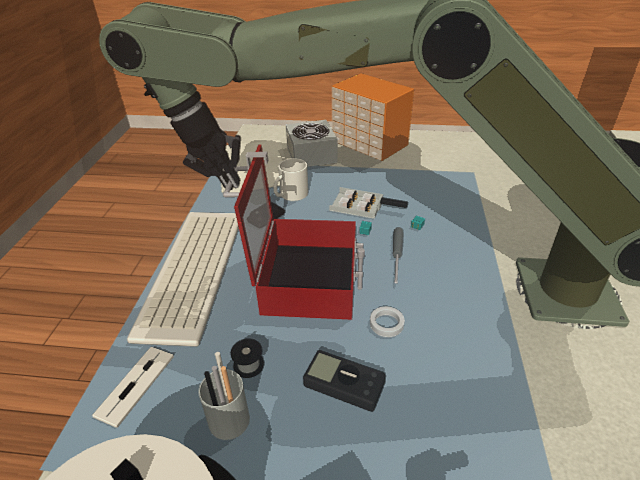

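The side view shows the lid standing upright and the case open and empty, with the handle held at (230,180). Next I'll release it, withdraw, check the bolt and go to the tray.

Run:
```python
from h import *
import cv2
robot.set_gripper(24)
p,o=lidpose(1.62,.25); z=R.from_rotvec(o).as_matrix()[:,2]
robot.move_linear(p-110*z,feed=200)
lip=TO+R.from_euler('z',TY).apply([65,0,3])
g,og=traypose(lip,TY,0,-1)
robot.movep(np.array([560,-220,340]),og)
t=robot.grab_frame("top");s=robot.grab_frame("side")
im=np.hstack([cv2.resize(t[150:300,250:350],(400,600)),cv2.resize(s[210:310,230:297+33],(400,400)) if 0 else cv2.resize(s[200:350,300:400],(400,600))])
cv2.imwrite("pics/k3.png",im)
robot.movep(g+[0,0,90],og)
robot.set_gripper(50,110)
print(robot.read_time_s(),robot.read_contact_force())
```

```text
Traceback (most recent call last):
station.MotionError: the arm cannot follow that straight line within its joint ranges
```

```bash
cat > st.py <<'E'
from h import *
import cv2
p,o=lidpose(1.62,.25); z=R.from_rotvec(o).as_matrix()[:,2]
def first(fs):
    for f in fs:
        try: f(); return
        except robot.MotionError as e: print(e)
    raise SystemExit
first([lambda d=d: robot.move_linear(p-d*z,feed=200) for d in(70,55,45)])
q=np.array(robot.read_tool_pos());print(q)
first([lambda x=x,h=h: robot.move_linear([x,q[1],h],ori(CY,0,'x',1),feed=200) for x,h in((q[0],355),(740,355),(735,340),(725,340))])
print(robot.read_tool_pos())
lip=TO+R.from_euler('z',TY).apply([65,0,3])
g,og=traypose(lip,TY,0,-1)
robot.movep(np.array([540,-240,350]),ori(TY,0,'y',-1))
t=robot.grab_frame("top");s=robot.grab_frame("side")
im=np.hstack([cv2.resize(t[150:300,250:350],(400,600)),cv2.resize(s[200:350,300:400],(400,600))])
cv2.imwrite("pics/k3.png",im)
robot.movep(g+[0,0,90],og)
robot.set_gripper(50,110)
print(robot.read_time_s(),robot.read_contact_force())
E
python3 st.py
```

```text
[754.03366051  25.69881989 310.66722798]
[752.77890722  25.77758891 353.40886631]
18.1167 [-0.37005778  0.40542373  0.25393435]
```

View pics/k3.png

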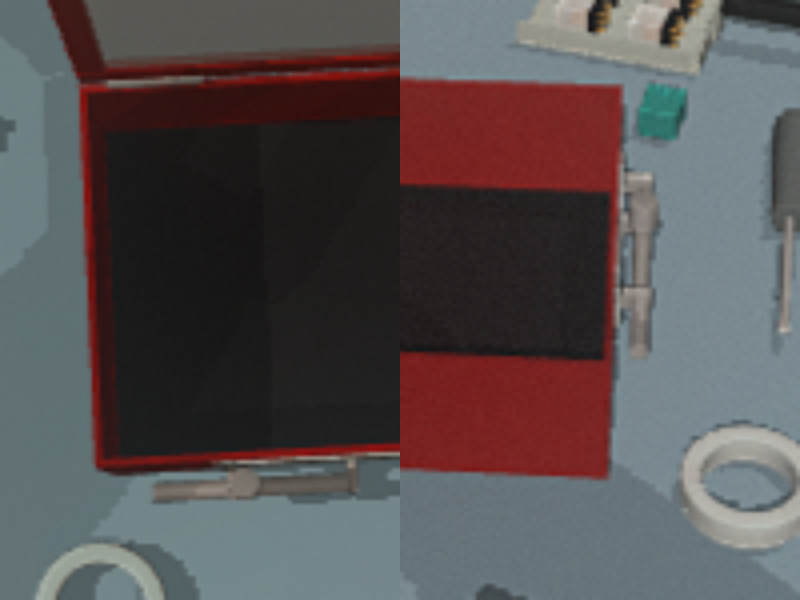

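The bolt knob is now at top-view pixel (310.5,271), about 36 mm towards +y and up against its left bracket, so it is fully drawn. The case stands open. Next I'll pick up the tray.

Run:
```python
from h import *
import cv2
lip=TO+R.from_euler('z',TY).apply([65,0,3])
g,og=traypose(lip,TY,0,-1)
robot.move_linear(g+[0,0,1],og,feed=100,contact_N=15)
print(robot.read_tool_pos(),g)
robot.set_gripper(0,110)
print(robot.read_opening(),robot.read_grasp_force())
p=np.array(robot.read_tool_pos())
robot.move_linear(p+[0,0,30],feed=60)
print(robot.read_contact_force(),robot.read_wrist_torque())
robot.move_linear(p+[0,0,165],feed=150)
a,oa=traypose(case(-40,-8,165),CY,0,-1)
robot.move_linear(a,oa,feed=140)
t=robot.grab_frame("side");cv2.imwrite("pics/s4.png",t)
print(robot.read_time_s(),p)
```

```text
[ 400.95882915 -279.08910773   12.56977959] [ 400.44160744 -278.5851163    11.        ]
14.008806558591923 107.222660779953
[-0.19990449 -0.55827109 -2.92834841] [ 0.05118163  0.14051787 -0.01383123]
23.5167 [ 400.95258993 -279.13538302   12.88346508]
```

View pics/s4.png

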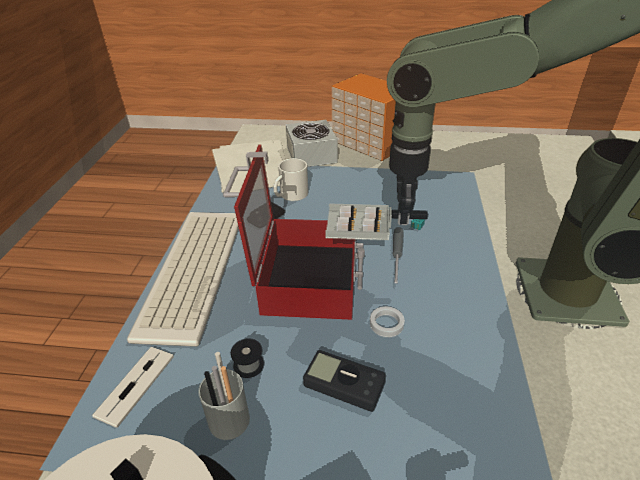

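The tray is held level with all four relays in it, its lip at about (329,220). I'll check the lip position numerically and then pour.

Run:
```python
from h import *
import cv2
print(bp("side",(333,205),183)[:2],bp("side",(328,237),165)[:2],case(-40,42,0)[:2],case(-40,-58,0)[:2],robot.read_tool_pos())
```

```text
[531.07250351 -26.90438996] [532.48893159  63.01528464] [539.48782848  59.90604419] [543.15219935 -40.02679519] [381.53310128   3.65342727 173.01256697]
```

Run:
```python
from h import *
import cv2
def go(x,z,deg,feed,**k):
    p,o=traypose(case(x,-8,z),CY,np.radians(deg),-1); robot.move_linear(p,o,feed=feed,**k)
go(-30,128,14,60); go(-30,108,30,70); go(-30,95,48,80)
robot.hold(.6)
im=np.hstack([cv2.resize(robot.grab_frame(n)[a:a+180,b:b+120],(400,600)) for n,a,b in(("top",140,270),("side",150,250))])
cv2.imwrite("pics/p5.png",im)
print(robot.read_time_s(),robot.read_contact_force(),robot.read_opening())
```

```text
25.8667 [-0.37836878  0.42483044 -1.06522297] 14.194951021854626
```

View pics/p5.png

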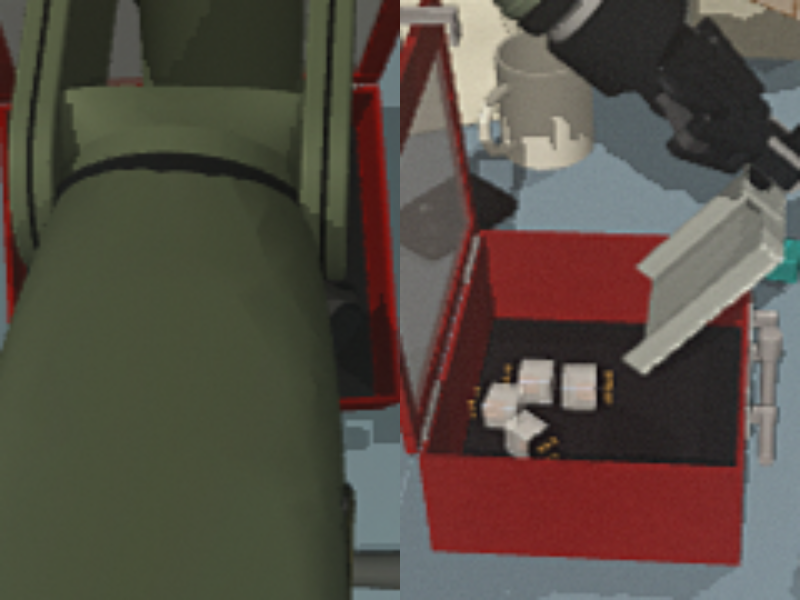

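All four relays lie on the case floor at (502,405), (535,382), (580,387) and (525,432) in the right half, and the tray is empty. I'll return the tray now.

Run:
```python
from h import *
import cv2
def go(x,z,deg,feed):
    p,o=traypose(case(x,-8,z),CY,np.radians(deg),-1); robot.move_linear(p,o,feed=feed)
go(-30,112,30,100); go(-30,130,14,100); go(-40,165,0,120)
P=np.array([400.95,-279.13,12.88]); og=ori(TY,0,'y',-1)
robot.move_linear(P+[0,0,165],og,feed=220)
robot.move_linear(P+[0,0,15],feed=150)
print(robot.move_linear(P-[0,0,3],feed=25,contact_N=4), robot.read_tool_pos(),robot.read_contact_force(),robot.read_wrist_torque())
robot.set_gripper(50)
robot.move_linear(P+[0,0,110],feed=120)
robot.move_linear([300,-420,250],feed=250)
robot.hold(.3)
im=np.vstack([np.hstack([cv2.resize(robot.grab_frame(n)[130:355,b:b+300],(400,300)) for n,b in(("top",230),("side",220))]),cv2.resize(robot.grab_frame("side")[160:235,310:510],(800,300),interpolation=2)])
cv2.imwrite("pics/e6.png",im)
print(robot.read_time_s(),robot.read_contact_force())
```

```text
True [ 400.86140374 -279.04062966   12.93203502] [-1.1024222   0.34379143  4.55036616] [ 0.05904278 -0.03403739  0.02118902]
33.3917 [-0.35251243 -0.14891101  1.00016681]
```

View pics/e6.png

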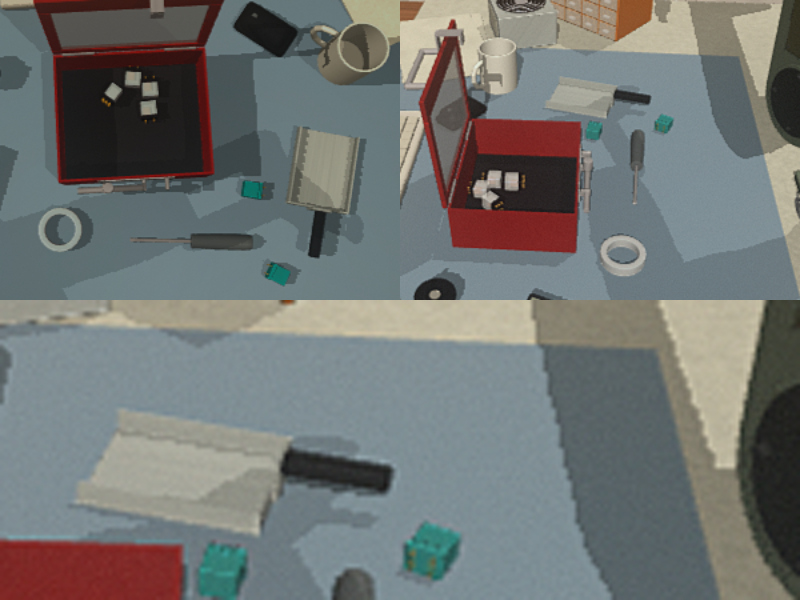

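The four relays are in the open case at (113,93), (133,78), (150,90) and (149,107). The lid is upright, the tray lies flat and empty at (323,170), and the other things are where they were.

```bash
python3 -c "
from station import robot
print(robot.job_done())"
```

```text
the job is handed in; nothing more can be done
None
```

The job is handed in at about 33 s of the 72 s allowed: bolt drawn to its stop, lid upright, all four relays in the open case, empty tray flat on the bench in its old place, and nothing else seen to have moved.

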